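# Knock the spent slug out of the injection sleeve

### The job

A spent cartridge slug is stuck in the upright steel injection sleeve on the knock-out stand. Take the ejector rod from its rack, find the sleeve's bore with a light touch and push the slug down and out of the bottom into the catch tray with steady pressure, never forcing the sprung sleeve down to the end of its travel; then hang the rod back in its rack. Leave the model, the cup and the jar where they are.

Things in the scene. Friction and masses are not known exactly. Their poses are not given: they have to be found in the camera images.
- rod_grip (a point): Centre of the round wooden handle (24 mm diameter, 55 mm high) of the ejector rod, on its axis, 132 mm above its lower end, 28 mm below the handle's top; z up the rod. Below the handle: steel collar 29 mm across, 5 mm thick, then a 10 mm steel rod, 100 mm long, flat-ended. 160 g in all. It hangs upright in the rack, the collar's underside on the rack's top.
- rod_tip (a point): Centre of the flat lower end of the ejector rod, 132 mm below rod_grip; z points up the rod.
- rack: Plywood rack for the rod, 80 x 80 mm, fixed. Its top is 116 mm above the bench, with a vertical hole of 17 mm diameter (plus a 3 mm chamfer) through the 10 mm top plate, open below. Origin on the hole's axis at bench level; z up; its two side walls lie at +y and -y.
- stand: Knock-out stand, 130 x 130 mm, fixed: a catch tray (inner floor 5 mm above the bench, walls 6 mm thick, 22 mm high) under a plate on four posts, its top 100 mm above the bench. Origin: tray centre at bench level, z up. The upright sleeve (see seat) stands in a black round seat on the plate, its axis up to 9 mm off the stand's centre in the stand's x and in y: not measured.
- slug_center (a point): Centre of the stuck slug, a grey plastic cylinder 20 mm in diameter, 30 mm long, z along its axis. It is stuck to one side of the chamber: the sleeve's axis lies about 3.5 mm from the slug's, in an unknown direction. Its top starts 84 to 92 mm above the bench. It slides under 6 to 16 N and comes free once its top is below about 66 mm, falling into the tray.
- seat (a joint): How far the steel sleeve is pushed down on its spring, m: 0 at rest, hard stop 0.008; 1 mm per 3.5 N after the first 1.2 N (0.0065 at about 24 N); the push on the slug loads it too. Sleeve: 38 mm outer diameter, flat mouth without chamfer 140 mm above the bench, guide bore 12.2 mm diameter, 18 mm deep, then a 27 mm chamber with the slug, open at the bottom, 62 mm above the bench.
- cup: White ceramic cup, 80 mm across the rim, 55 mm high, standing on the bench; origin at the centre of its underside. A bystander.
- model: Grey horseshoe-shaped dental arch model, about 70 x 60 mm, 22 mm high, lying on the bench; origin at its underside. A bystander.
- jar: Black jar with white lid, 52 mm in diameter, 40 mm high, standing on the bench; origin at the centre of its underside. A bystander.
Mind the look-alikes: they are no part of the job. Of the things like the part that bears rod_grip, leave any that is white; of the rest the smaller one is meant.

How it is judged:
By the outcome, as a careful person would: the job done as asked, in the order asked, and still so for the second after the job is handed in, with the robot touching nothing.
It also fails if it takes over 72 s, if anything falls off the work surface, if the arm or the gripper's body presses on something with over 40 N, if the wrist force passes 120 N, or if a joint passes its speed limit or range.

### The arm

A 6-joint arm with a two-finger parallel gripper is mounted at the origin on the work surface. World frame = base frame: x ahead of the robot, y to its left, z up, the work surface at z = 0. Lengths are in mm, angles in rad, forces in N, time in s.
With the tool pointing down it reaches from about 275 to 750 mm from the base axis. Payload 10.2 kg.
Tool frame: the origin (TCP) lies midway between the tips of the shut fingers; the grasp point (between the pads) lies 19 mm behind it; z points along the fingers, y is the line along which they close (so a half turn about z gives the same grasp; the last joint's range is limited). The gripper opens to 85 mm and grips with 20 to 120 N. Pads are 22 mm wide; open, the fingers measure 114 mm over their backs; the gripper's body (76 mm by 85 mm) begins 54 mm behind the grasp point. The pads swing forward as they close: fully open they stand 13 mm farther back than shut.
Start: joints at [-1.326, 0.313, 1.498, -0, 1.331, -0.223], TCP at [236.724, -468.607, 231.294] pointing down, gripper open.
Joint ranges: [-2.94, 2.94], [-0.97, 2.17], [0.19, 2.56], [-1.23, 4.37], [0.02, 3.11], [-2.88, 2.88]. Speed limits (rad/s): [2.39, 2.39, 3.01, 3.14, 3.14, 3.14].

### API

Orientations are given as a unit quaternion [w, x, y, z].
In Python, from rig import sense, capture, finish_job, find_in, place_of gives the robot as it stands. The module is installed in compiled form; this text tells all that it offers.
- The arm moves only by the shell command python3 -m jog 'ROWS' [FORCE]. ROWS is JSON, a list of rows, each an object of numbers: "tx", "ty", "tz": the shift along the tool's x, y, z in mm; "ax", "ay", "az": the turn, a rotation vector about the tool's x, y, z in rad; "jaw": the closure, from -1 (fully open) to 1 (shut), so that 0 is half open. In form: [{"tx": .., "ty": .., "tz": .., "ax": .., "ay": .., "az": .., "jaw": ..}, ...]. A call has 1 to 5 rows; each row shifts and turns the commanded pose from where the row before left it, along the tool's axes as they then stand; what a row does not reach is not made up. A row lasts 1/8 s, in which the tool goes at most 62.5 mm and 10.7 degrees, less where a joint would pass 70% of its speed; a pose out of reach is approached as far as the arm can. A call with a gripper value outside its range is refused whole. The fingers move at their own pace and stop on an object; FORCE is the grip in N (left out, the last holds). Time passes only in rows, so rows that do not move let the fingers close. It gives the time, the measured TCP pose, the force, the opening and the grip force at its end, in the units of the state.
- sense(): the state, without advancing time (a new reading comes with each control period).
- capture(name): name is "scene" or "top" or "wrist"; returns a dict with "color" (420x560x3 uint8, red, green, blue), "depth" (420x560 float32, mm along the optical axis (not along the pixel's ray), 0 where there is no reading), "fx", "fy", "cx", "cy" (pixels), "k1" (the pictures are not rectified: a ray, as slopes to the right and down, at radius r is drawn at 1 + k1 r^2 times it, then the intrinsics apply), "camera_from_world" (4x4, takes a point from world to camera coordinates); the wrist camera has in their place "mount" (4x4, takes a point from camera to tool coordinates, whose origin is the TCP and whose axes are the flange's). Camera axes: x right, y up, looking along -z (the intrinsics and any distortion apply to the point x, -y, -z); pixel columns grow to the right and rows downward; lengths in mm; the calibration is good to about 2 mm. A picture is of the moment at which its call begins: read the wrist's pose just before it.
- finish_job(): hands the job in; it is judged then, once.
Trained networks look in the newest picture that a camera, given by its name, has taken for a name from the list of things; names that differ only in an ending like _2 or _b are one class to them, and where a whole thing is asked for, a point or a joint stands for the part that bears it (a point fixed in the world has none). Each returns a list of dicts, best first, with "conf" (0 to 1); they miss things now and then, are a little off and sometimes report something else, mostly with a low value. They report only what shows in the picture. A call takes as long as a camera call. They do not tell look-alikes from the thing itself.
- find_in(query, camera): "centre" ([column, row] in pixels, amid what is visible of it).
- place_of(query, camera): "centre" ([column, row] in pixels: a listed point, or the origin of a listed thing).
The state is a dict: "time_s": time; "joints": joint angles; "dq": joint speeds; "tau": joint torques, N m; "eef_pos": TCP position; "ee_rot": TCP orientation; "force": force on the tool from outside, world axes, zero at the start; "wrist_torque": the same for the moment, N m; "grip_width": opening from 0.0 (shut) to 1.0 (fully open); "grip_force": force on a finger pad.
Only numpy, scipy, OpenCV 4.12 (cv2) and the standard library are available. Lean on these libraries where they do the work, as an engineer would, in place of code of your own. Each camera call takes 0.05 s, during which the arm holds its last target. There are 200 camera calls.

## Working session

There is one attempt and no reset: what is moved stays moved. The work goes in short steps, Python scripts to look and compute and a shell command to move; the robot and the scene stay as the last step left them, time stands still between calls to the robot, and variables do not carry over. Pictures are saved under pics/ and viewed, at most 10 in all, crops included, and the job is handed in when it is done.

```bash
mkdir -p pics; cat > h.py <<'E'
import numpy as np, cv2
from scipy.spatial.transform import Rotation as R
from rig import sense, capture, finish_job, find_in, place_of
def pose():
    s=sense(); q=s["ee_rot"]; T=np.eye(4)
    T[:3,:3]=R.from_quat([q[1],q[2],q[3],q[0]]).as_matrix(); T[:3,3]=s["eef_pos"]; return T
def shot(n):
    T=pose(); c=capture(n)
    c["W"]=T@np.array(c["mount"]) if "mount" in c else np.linalg.inv(np.array(c["camera_from_world"]))
    return c
def ray(c,px):
    d=np.array([(px[0]-c["cx"])/c["fx"],(px[1]-c["cy"])/c["fy"]]); u=d.copy()
    for _ in range(20): u=d/(1+c["k1"]*(u@u))
    return c["W"][:3,3], c["W"][:3,:3]@np.array([u[0],-u[1],-1])
def atz(c,px,z):
    o,d=ray(c,px); return o+d*(z-o[2])/d[2]
def dep(c,px):
    o,d=ray(c,px); i,j=int(round(px[1])),int(round(px[0]))
    if not(0<=i<420 and 0<=j<560): return None
    return o+d*c["depth"][i,j]
def save(c,n): cv2.imwrite("pics/"+n,c["color"][:,:,::-1])
E
python3 - <<'E'
from h import *
np.set_printoptions(precision=1,suppress=True)
for cam in ("scene","top"):
    c=shot(cam); save(c,cam+"0.png")
    for q in ("rod_grip","rack","stand","slug_center","seat","cup","model","jar"):
        for f in (find_in,place_of):
            for r in f(q,cam)[:4]:
                print(cam,q,f.__name__,round(r["conf"],2),np.array(r["centre"]),dep(c,r["centre"]))
print(sense()); c=shot("wrist"); print(c["mount"])
E
```

```text
scene rod_grip call 0.96 [161.1 271.6] [ 681.7 -166.6  179.7]
scene rod_grip call 0.91 [100.5 264.4] [ 643.9 -265.1  170.9]
scene rod_grip call 0.68 [170.7 227.2] [ 568.4 -159.   152.1]
scene rod_grip call 0.93 [ 95.6 256.7] [ 643.3 -266.1  191. ]
scene rod_grip call 0.87 [169.  224.1] [ 567.6 -160.3  159.9]
scene rod_grip call 0.8 [157.1 266.8] [1093.1  -28.7  737.4]
scene rack call 0.63 [187.7 255.1] [ 595.8 -139.   101.2]
scene rack call 0.59 [185.  272.7] [ 611.6 -149.8   70.7]
scene stand call 0.73 [325.9 243.2] [608.1 115.   93.3]
scene stand call 0.59 [332.5 248.4] [555.7 145.8   2.5]
scene stand call 0.42 [424.4 228.8] [557.9 341.9  26.9]
scene slug_center call 0.55 [292.1 317.7] [700.   34.    3.4]
scene slug_center call 0.36 [293.1 326.5] [717.4  32.8   2.5]
scene seat call 0.95 [341.1 209.8] [570.9 150.2 138.5]
scene seat call 0.71 [170.8 226.7] [ 567.8 -158.7  152.7]Traceback (most recent call last):
  File "<stdin>", line 7, in <module>
ValueError: it knows: cup, jar, model, rack, rod_grip, rod_tip, slug_center, stand
```

```bash
python3 -c "
import cv2,numpy as np
a=cv2.imread('pics/scene0.png');b=cv2.imread('pics/top0.png')
cv2.imwrite('pics/both.png',cv2.resize(np.vstack([a,b]),(448,600)) if 0 else a)"
```

```text
[ WARN:0@0.022] global loadsave.cpp:275 findDecoder imread_('pics/top0.png'): can't open/read file: check file path/integrity
```

View pics/scene0.png

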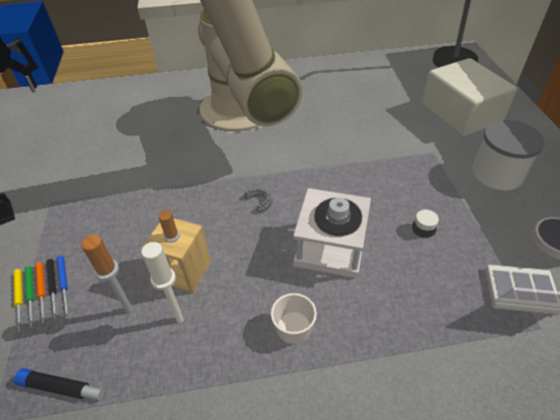

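The scene picture shows the small brown-handled rod in the wooden rack (170,227). A bigger brown rod stands at (100,260) and a white one at (160,268). The stand with its sleeve is at (340,210), the cup at (293,318), the model at (258,200) and the jar at (427,222).

```bash
python3 - <<'E'
from h import *
np.set_printoptions(precision=1,suppress=True)
for cam in ("top","wrist"):
    c=shot(cam); save(c,cam+"0.png")
    for q in ("rod_grip","rack","stand","seat","cup","model","jar"):
        for f,n in ((find_in,"find"),(place_of,"place")):
            if q=="seat" and n=="place": continue
            for r in f(q,cam)[:4]:
                print(cam,q,n,round(r["conf"],2),np.array(r["centre"]),dep(c,r["centre"]))
s=sense(); print(s["eef_pos"],s["ee_rot"],s["time_s"],s["force"]);print(np.array(c["mount"]),c["fx"])
E
```

```text
top rod_grip find 0.81 [419.  187.5] [ 616.9 -257.8  201.2]
top rod_grip find 0.75 [374.4 169.7] [ 657.5 -161.7  181.5]
top rod_grip place 0.97 [418.4 185.1] [ 622.  -256.1  202.4]
top rod_grip place 0.84 [380.  164.7] [ 658.2 -165.5  218.5]
top rod_grip place 0.46 [374.  215.3] [ 552.7 -162.9  177.7]
top rack find 0.58 [362.6 223.5] [ 543.  -149.6  118.4]
top rack place 0.86 [359.6 226.4] [ 535.9 -142.9  117. ]
top rack place 0.24 [288.3 160.4] [724.2  32.6   4.1]
top stand find 0.86 [249.  230.5] [512.9 118.3  99.8]
top stand place 0.61 [244.  221.6] [531.6 130.8 112.4]
top seat find 0.55 [237.5 212.4] [547.5 145.  141.8]
top cup find 0.61 [288.9 158.2] [729.6  31.4   7. ]
top cup find 0.37 [362.3 224.4] [ 540.9 -149.   118. ]
top cup place 0.91 [287.5 161.7] [719.7  34.6   6.3]
top model find 0.5 [286.1 289.3] [380.5  19.4   0.6]
top model place 0.8 [289.3 282.9] [397.2  12.2   5. ]
top jar find 0.59 [163.  220.4] [533.2 344.7  41.6]
top jar place 0.71 [166.8 221.7] [530.4 334.3  42.4]
[ 236.7 -468.6  231.3] [ 0.   1.   0.2 -0. ] 1.9 [-0.1 -0.1 -0.7]
[[  -0.     0.9    0.3   85.8]
 [   1.     0.     0.    -0.5]
 [  -0.     0.3   -0.9 -142.4]
 [   0.     0.     0.     1. ]] 322.58126364477977
```

View pics/top0.png

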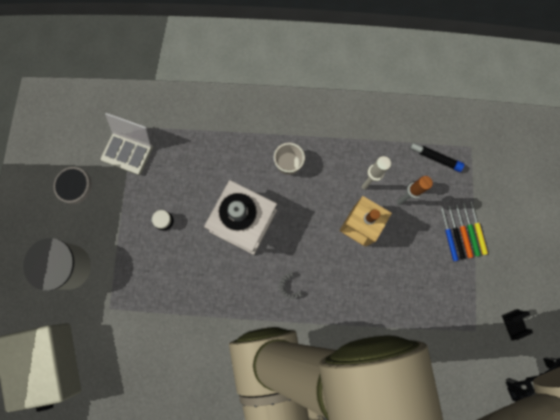

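```bash
cat >> h.py <<'E'
def to(p,yaw=None):
    "shift in tool axes to world p; yaw: wanted world heading of tool x"
    T=pose(); h=np.arctan2(T[1,0],T[0,0]); d=T[:3,:3].T@(np.array(p,float)-T[:3,3])
    print("tcp",T[:3,3].round(1),"zax",T[:3,2].round(4),"heading",round(h,3),"shift",d.round(1), "az" , None if yaw is None else round(-((yaw-h+np.pi)%(2*np.pi)-np.pi),3))
E
python3 - <<'E'
from h import *
to([555,-160,300],0)
E
```

```text
tcp [ 236.7 -468.6  231.3] zax [ 0. -0. -1.] heading 0.468 shift [ 423.2 -131.9  -68.7] az 0.468
```

```bash
python3 -m jog '[{"tx":45,"ty":-10,"tz":-40},{"tx":50,"ty":-16,"tz":-29},{"tx":55,"ty":-18},{"tx":55,"ty":-18},{"tx":55,"ty":-18}]' && python3 -m jog '[{"tx":55,"ty":-17},{"tx":55,"ty":-17},{"tx":53,"ty":-18,"jaw":-0.4},{},{}]'; python3 - <<'E'
from h import *
np.set_printoptions(precision=1,suppress=True)
c=shot("wrist"); save(c,"w1.png")
for q in ("rod_grip","rack"):
  for r in place_of(q,"wrist")[:4]: print(q,r["conf"],np.array(r["centre"]),dep(c,r["centre"]),atz(c,r["centre"],148 if q=="rod_grip" else 0))
to([555,-160,300],0)
E
```

```text
tcp [ 236.7 -468.6  231.3] zax [ 0. -0. -1.] heading 0.468 shift [ 423.2 -132.   -68.7] az 0.468schema error: expected keys tx, ty, tz, ax, ay, az, jaw
```

View pics/w1.png

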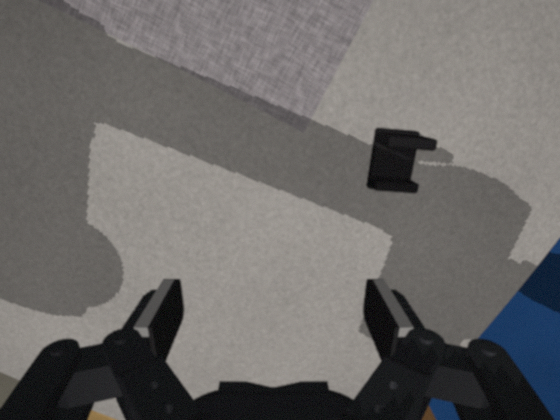

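The move was refused because every row needs all seven keys, so the picture only shows the start view: bare bench with the fingers at (150,320) and (400,320).

```bash
python3 -m jog '[{"tx":45,"ty":-10,"tz":-40,"ax":0,"ay":0,"az":0,"jaw":-1},{"tx":50,"ty":-16,"tz":-29,"ax":0,"ay":0,"az":0,"jaw":-1},{"tx":55,"ty":-18,"tz":0,"ax":0,"ay":0,"az":0,"jaw":-1},{"tx":55,"ty":-18,"tz":0,"ax":0,"ay":0,"az":0,"jaw":-1},{"tx":55,"ty":-18,"tz":0,"ax":0,"ay":0,"az":0,"jaw":-1}]' && python3 -m jog '[{"tx":55,"ty":-17,"tz":0,"ax":0,"ay":0,"az":0,"jaw":-1},{"tx":55,"ty":-17,"tz":0,"ax":0,"ay":0,"az":0,"jaw":-0.4},{"tx":53,"ty":-18,"tz":0,"ax":0,"ay":0,"az":0,"jaw":-0.4},{"tx":0,"ty":0,"tz":0,"ax":0,"ay":0,"az":0,"jaw":-0.4},{"tx":0,"ty":0,"tz":0,"ax":0,"ay":0,"az":0,"jaw":-0.4}]'; python3 - <<'E'
from h import *
np.set_printoptions(precision=1,suppress=True)
c=shot("wrist"); save(c,"w2.png")
for q in ("rod_grip","rack"):
  for r in place_of(q,"wrist")[:4]: print(q,r["conf"],np.array(r["centre"]),dep(c,r["centre"]),atz(c,r["centre"],148 if q=="rod_grip" else 0))
to([555,-160,300],0)
E
```

```text
time_s: 2.68
eef_pos: [433.8, -278.5, 300.5]
ee_rot: [0.0, 0.973, 0.232, 0.0]
force: [0.6, -1.0, -1.1]
grip_width: 0.997
grip_force: 0.0
time_s: 3.3
eef_pos: [554.5, -160.3, 300.1]
ee_rot: [-0.0, 0.973, 0.232, -0.0]
force: [-0.2, -0.1, 0.6]
grip_width: 0.696
grip_force: 0.0
rod_grip 0.88 [349.2  92.3] [ 660.3 -162.7  217.2] [ 669.4 -175.5  148. ]
rod_grip 0.61 [274. 197.] [ 562.9 -156.3  175.6] [ 555.9 -159.9  148. ]
rod_grip 0.55 [421.3 187.2] [ 628.6 -251.3  202.5] [ 628.1 -280.9  148. ]
rack 0.75 [275.1 162.8] [ 580.4 -148.9  115.1] [ 562.6 -158.7    0. ]
tcp [ 554.2 -161.   300.5] zax [ 0. -0. -1.] heading 0.466 shift [ 1.2 -0.6  0.5] az 0.466
```

View pics/w2.png

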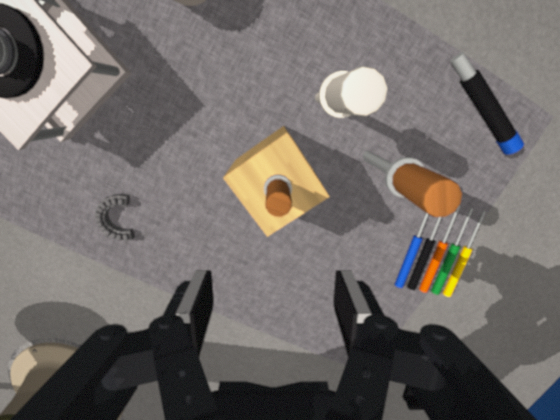

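The small rod's handle is at (278,198) in the rack. The white rod at (355,95) and the big brown one at (425,190) are both clear of the grip.

```bash
cat >> h.py <<'E'
def cloud(c,box):
    x0,x1,y0,y1=box; v,u=np.mgrid[y0:y1,x0:x1]
    return np.array([dep(c,(a,b)) for a,b in zip(u.ravel(),v.ravel())])
def circ(P):
    A=np.c_[2*P[:,:2],np.ones(len(P))]; s=np.linalg.lstsq(A,(P[:,:2]**2).sum(1),rcond=None)[0]
    return s[:2],np.sqrt(s[2]+s[0]**2+s[1]**2)
def disc(P,zlo,zhi):
    Q=P[(P[:,2]>zlo)&(P[:,2]<zhi)]; (x,y),r=cv2.minEnclosingCircle(Q[:,:2].astype(np.float32))
    return len(Q),Q.mean(0).round(1),(round(x,1),round(y,1),round(r,1))
E
python3 - <<'E'
from h import *
c=shot("wrist"); P=cloud(c,(255,305,165,230))
print("top",disc(P,172,181)); print("handle",disc(P,130,172)); print(np.histogram(P[:,2],bins=range(100,190,6)))
to([555,-160,129])
E
```

```text
top (549, array([ 559.7, -162.4,  175.3]), (558.7, -163.0, 12.0))
handle (257, array([ 567.1, -158.2,  152.4]), (559.3, -162.7, 11.9))
(array([   0,    0, 1947,  154,   28,   34,   31,   33,   35,   37,   41,
         46,  549,    0]), array([100, 106, 112, 118, 124, 130, 136, 142, 148, 154, 160, 166, 172,
       178, 184]))
tcp [ 554.2 -161.   300.5] zax [ 2.e-04 -2.e-04 -1.e+00] heading 0.466 shift [  1.1  -0.6 171.5] az None
```

```bash
python3 - <<'E'
from h import *
to([559,-162.8,131])
E
python3 -m jog '[{"tx":3.5,"ty":3.8,"tz":55,"ax":0,"ay":0,"az":0,"jaw":-0.4},{"tx":0,"ty":0,"tz":58,"ax":0,"ay":0,"az":0,"jaw":-0.4},{"tx":0,"ty":0,"tz":57,"ax":0,"ay":0,"az":0,"jaw":-0.4},{"tx":0,"ty":0,"tz":0,"ax":0,"ay":0,"az":0,"jaw":-0.4}]'
```

```text
tcp [ 554.2 -161.   300.5] zax [ 2.e-04 -2.e-04 -1.e+00] heading 0.466 shift [  3.4   3.7 169.5] az None
time_s: 4.0
eef_pos: [557.6, -161.6, 127.4]
ee_rot: [-0.002, 0.973, 0.231, -0.003]
force: [-0.1, -1.5, 0.8]
grip_width: 0.699
grip_force: 0.0
```

```bash
python3 -m jog '[{"tx":0,"ty":0,"tz":0,"ax":0,"ay":0,"az":0,"jaw":0.5},{"tx":0,"ty":0,"tz":0,"ax":0,"ay":0,"az":0,"jaw":1},{"tx":0,"ty":0,"tz":0,"ax":0,"ay":0,"az":0,"jaw":1},{"tx":0,"ty":0,"tz":0,"ax":0,"ay":0,"az":0,"jaw":1},{"tx":0,"ty":0,"tz":0,"ax":0,"ay":0,"az":0,"jaw":1}]' 80; python3 - <<'E'
from h import *
to([559,-162.8,131]); s=sense(); print(s["force"],s["wrist_torque"])
E
```

```text
time_s: 4.62
eef_pos: [560.6, -162.4, 133.2]
ee_rot: [0.002, 0.973, 0.232, 0.002]
force: [-1.7, -0.2, 6.9]
grip_width: 0.263
grip_force: 77.9
tcp [ 560.6 -162.4  133.2] zax [ 0.0041 -0.0022 -1.    ] heading 0.468 shift [-1.6 -0.4  2.2] az None
[-1.72011387 -0.22767715  6.93402057] [ 0.10288757  0.26525759 -0.05227533]
```

```bash
python3 -m jog '[{"tx":0,"ty":0,"tz":-30,"ax":0,"ay":0,"az":0,"jaw":1},{"tx":0,"ty":0,"tz":-50,"ax":0,"ay":0,"az":0,"jaw":1},{"tx":0,"ty":0,"tz":-50,"ax":0,"ay":0,"az":0,"jaw":1},{"tx":0,"ty":0,"tz":-50,"ax":0,"ay":0,"az":0,"jaw":1},{"tx":0,"ty":0,"tz":0,"ax":0,"ay":0,"az":0,"jaw":1}]'; python3 - <<'E'
from h import *
to([555,60,310]); s=sense(); print(s["force"],s["wrist_torque"],s["time_s"])
E
```

```text
time_s: 5.25
eef_pos: [560.4, -162.2, 315.7]
ee_rot: [0.003, 0.973, 0.232, 0.004]
force: [-0.3, -0.1, -1.4]
grip_width: 0.261
grip_force: 78.5
tcp [ 560.4 -162.2  315.7] zax [ 0.0087 -0.0045 -1.    ] heading 0.468 shift [  95.3 -200.8    4.7] az None
[-0.2747443  -0.10443905 -1.41185961] [0.003105   0.00435127 0.01396631] 5.25
```

```bash
python3 -m jog '[{"tx":10,"ty":-45,"tz":0,"ax":0,"ay":0,"az":0,"jaw":1},{"tx":12,"ty":-58,"tz":0,"ax":0,"ay":0,"az":0,"jaw":1},{"tx":12,"ty":-58,"tz":0,"ax":0,"ay":0,"az":0,"jaw":1},{"tx":12,"ty":-58,"tz":10,"ax":0,"ay":0,"az":0,"jaw":1},{"tx":12,"ty":-58,"tz":10,"ax":0,"ay":0,"az":0,"jaw":1}]';python3 -m jog '[{"tx":0,"ty":0,"tz":0,"ax":0,"ay":0,"az":0,"jaw":1},{"tx":0,"ty":0,"tz":0,"ax":0,"ay":0,"az":0,"jaw":1},{"tx":0,"ty":0,"tz":0,"ax":0,"ay":0,"az":0,"jaw":1}]'; python3 - <<'E'
from h import *
to([487,112,290]); c=shot("wrist"); save(c,"w3.png")
for r in find_in("seat","wrist"): print(r,dep(c,r["centre"]))
for r in place_of("rod_tip","wrist"): print("tip",r)
s=sense(); print(s["force"],s["wrist_torque"],s["time_s"])
np.savez("c3.npz",W=c["W"],**{k:c[k] for k in("depth","fx","fy","cx","cy","k1","color")})
E
```

```text
time_s: 5.88
eef_pos: [485.4, 113.2, 289.9]
ee_rot: [-0.0, 0.973, 0.232, 0.0]
force: [1.3, 0.6, -1.1]
grip_width: 0.266
grip_force: 78.7
time_s: 6.25
eef_pos: [486.8, 110.5, 290.3]
ee_rot: [0.0, 0.973, 0.231, 0.0]
force: [0.3, 0.8, -2.1]
grip_width: 0.263
grip_force: 78.9
tcp [486.8 110.5 290.3] zax [ 2.e-04 -2.e-04 -1.e+00] heading 0.466 shift [ 0.9 -1.2  0.3] az None
{'centre': [270.4, 112.8], 'conf': 0.94} [554.19887752 148.0273987   90.87397375]
{'centre': [497.6, 223.6], 'conf': 0.6} [ 565.89180441 -123.59883565  115.54767072]
tip {'centre': [270.7, 212.5], 'conf': 0.84}
tip {'centre': [517.7, 150.3], 'conf': 0.58}
tip {'centre': [545.6, 202.3], 'conf': 0.43}
[-0.11504633 -0.44986381 -1.37687296] [-0.02465577  0.0105271  -0.03872027] 6.4
```

View pics/w3.png

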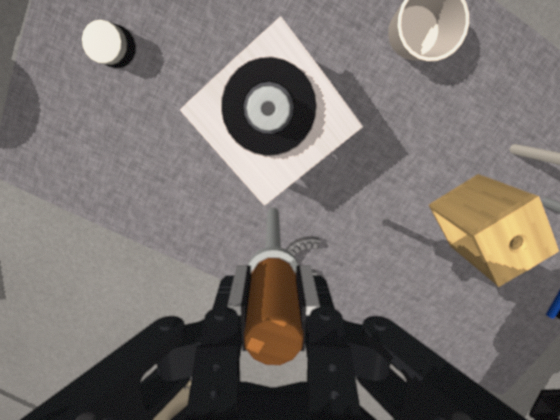

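The sleeve mouth with its bore shows at (268,107), and the rod is held straight with its tip near (271,211).

```bash
python3 - <<'E'
from h import *
c=dict(np.load("c3.npz")); c["k1"]=float(c["k1"])
np.set_printoptions(precision=1,suppress=True)
P=cloud(c,(235,305,75,140)); print("mouth",disc(P,135,145))
g=cv2.cvtColor(c["color"],cv2.COLOR_RGB2GRAY)
# bore: dark blob in ring
m=(g[98:117,258:279]).astype(int); print(m)
print(g[200:218,260:282])
D=c["depth"][200:218:2,262:282:2]; print(D)
Q=cloud(c,(235,310,255,365)); print("top",Q[:,2].max(), np.histogram(Q[:,2],bins=range(270,350,4))[0])
E
```

```text
mouth (1319, array([558. , 152.1, 139.7]), (558.0, 151.7, 18.9))
[[202 200 200 199 197 199 197 193 196 195 197 196 196 196 197 196 196 197
  196 197 196]
 [202 199 195 196 196 195 192 192 191 189 190 190 192 194 196 198 195 195
  197 195 196]
 [200 199 196 195 194 190 185 177 168 164 167 168 178 184 189 193 195 196
  195 197 197]
 [197 198 196 193 187 176 163 146 133 129 127 136 141 157 172 187 196 196
  197 198 198]
 [199 195 198 189 173 149 127 117 103 100  97 103 108 121 146 173 188 195
  197 196 198]
 [198 196 191 175 149 123 101  96  92  90  90  92  93  98 119 149 177 190
  197 199 195]
 [196 194 184 159 126 102  91  89  89  91  93  91  91  95 104 128 158 184
  197 196 198]
 [197 191 173 142 109  93  91  90  91  92  93  91  91  93  93 106 143 176
  196 196 197]
 [195 188 167 130  96  88  90  90  92  90  92  93  93  92  92 100 126 168
  195 197 195]
 [196 186 159 120  93  90  91  92  92  91  90  91  91  91  90  95 118 160
  190 197 194]
 [196 187 156 118  91  90  92  92  94  93  89  91  89  90  92  94 115 159
  190 197 195]
 [195 189 163 120  96  90  91  91  89  90  92  91  89  9
[... 2319 characters left out ...]
13 131 141]]
[[347.7 346.1 347.3 347.2 347.4 450.5 450.2 449.6 450.6 449.9]
 [346.3 347.8 349.6 451.3 451.  450.1 449.2 451.9 449.8 451.2]
 [451.2 348.4 451.1 451.7 452.5 452.7 452.2 450.5 453.4 452.1]
 [452.5 452.9 453.  452.  454.1 451.2 452.  451.8 452.  451.1]
 [452.8 453.6 452.3 453.6 272.8 269.9 268.6 271.  452.5 452.2]
 [454.6 456.2 453.2 272.9 266.3 265.  264.2 265.8 271.2 455. ]
 [456.5 454.2 455.8 267.2 260.4 258.8 259.6 260.9 265.5 456.3]
 [456.6 457.9 456.3 261.5 257.  254.6 254.3 256.  261.5 456.8]
 [457.7 457.8 457.8 256.6 252.9 250.  251.3 250.5 255.6 457.8]]
top 432.7591550435248 [  11  205  145  151  162  201  299  325  355  364  394  429  445  453
  847 2376  198   36   32]
```

```bash
python3 - <<'E'
from h import *
from scipy.optimize import least_squares
c=dict(np.load("c3.npz")); c["k1"]=float(c["k1"])
np.set_printoptions(precision=2,suppress=True)
Q=cloud(c,(240,308,200,365)); Q=Q[(Q[:,2]>160)]
a=Q[(Q[:,2]<262)&(Q[:,2]>172)&(np.hypot(Q[:,0]-486.8,Q[:,1]-110.5)<20)]; print(len(a),a[:,2].min())
f=lambda p:np.hypot(a[:,0]-p[0]-p[2]*(a[:,2]-173),a[:,1]-p[1]-p[3]*(a[:,2]-173))-5
s=least_squares(f,[487,110,0,0],loss="soft_l1",f_scale=.5); print("tip axis",s.x, "rms",np.median(abs(f(s.x))))
t=Q[(Q[:,2]>326)&(Q[:,2]<338)&(np.hypot(Q[:,0]-486.8,Q[:,1]-110.5)<20)]; print("top",np.median(t[:,2]),disc(t,328,336))
# edges of tip
for z in (173,): print(atz(c,(269.5,212),z),atz(c,(279,212),z),atz(c,(274.4,207.3),z))
g=cv2.cvtColor(c["color"],cv2.COLOR_RGB2GRAY); v,u=np.mgrid[95:120,255:282]; w=np.clip(190-g[95:120,255:282].astype(float),0,100)
b=((u*w).sum()/w.sum(),(v*w).sum()/w.sum()); print("bore",b,atz(c,b,140))
E
```

```text
508 172.00075309420174
tip axis [484.71 110.06   0.     0.  ] rms 0.11298782839558363
top 332.3592744985383 (2691, array([487.2, 111.2, 332.2]), (488.5, 111.9, 16.2))
[483.59 112.93 173.  ] [487.21 105.72 173.  ] [489.2 111.1 173. ]
bore (np.float64(267.4508942385049), np.float64(107.90785320873816)) [558.02 152.37 140.  ]
```

```bash
python3 - <<'E'
from h import *
to([560,152.8,268])
E
python3 -m jog '[{"tx":30,"ty":-2,"tz":0,"ax":0,"ay":0,"az":0,"jaw":1},{"tx":35,"ty":-2,"tz":0,"ax":0,"ay":0,"az":0,"jaw":1},{"tx":19.5,"ty":-0.8,"tz":10,"ax":0,"ay":0,"az":0,"jaw":1},{"tx":0,"ty":0,"tz":12,"ax":0,"ay":0,"az":0,"jaw":1},{"tx":0,"ty":0,"tz":0,"ax":0,"ay":0,"az":0,"jaw":1}]';python3 -m jog '[{"tx":0,"ty":0,"tz":0,"ax":0,"ay":0,"az":0,"jaw":1},{"tx":0,"ty":0,"tz":0,"ax":0,"ay":0,"az":0,"jaw":1},{"tx":0,"ty":0,"tz":0,"ax":0,"ay":0,"az":0,"jaw":1}]'; python3 - <<'E'
from h import *
from scipy.optimize import least_squares
np.set_printoptions(precision=2,suppress=True)
to([560,152.8,268]); c=shot("wrist"); cv2.imwrite("pics/w4.png",cv2.resize(c["color"][130:280,190:360,::-1],None,fx=4,fy=4))
s=sense(); print(s["force"],s["time_s"]); t=s["eef_pos"]
Q=cloud(c,(200,345,130,300)); 
a=Q[(Q[:,2]>t[2]-116)&(Q[:,2]<t[2]-30)&(np.hypot(Q[:,0]-t[0],Q[:,1]-t[1])<12)]; print(len(a),a[:,2].min())
f=lambda p:np.hypot(a[:,0]-p[0],a[:,1]-p[1])-5
print("tip",least_squares(f,t[:2],loss="soft_l1",f_scale=.5).x,"mouth",disc(Q[np.hypot(Q[:,0]-558,Q[:,1]-152)<24],136,143.5))
E
```

```text
tcp [486.7 110.7 290.3] zax [-0. -0. -1.] heading 0.466 shift [84.4 -4.6 22.3] az None
time_s: 7.02
eef_pos: [558.9, 153.3, 267.2]
ee_rot: [-0.0, 0.973, 0.232, -0.001]
force: [0.1, 0.2, -1.2]
grip_width: 0.264
grip_force: 78.9
time_s: 7.4
eef_pos: [559.7, 153.8, 268.7]
ee_rot: [0.0, 0.973, 0.232, 0.0]
force: [-0.7, -0.5, -2.2]
grip_width: 0.262
grip_force: 78.9
tcp [559.7 153.8 268.7] zax [ 0.  0. -1.] heading 0.468 shift [-0.2  1.1  0.7] az None
[ 0.48  0.46 -1.66] 7.45
505 152.77115530707192
tip [557.68 153.36] mouth (1035, array([561.4, 153.1, 139.5]), (558.7, 152.0, 18.9))
```

View pics/w4.png

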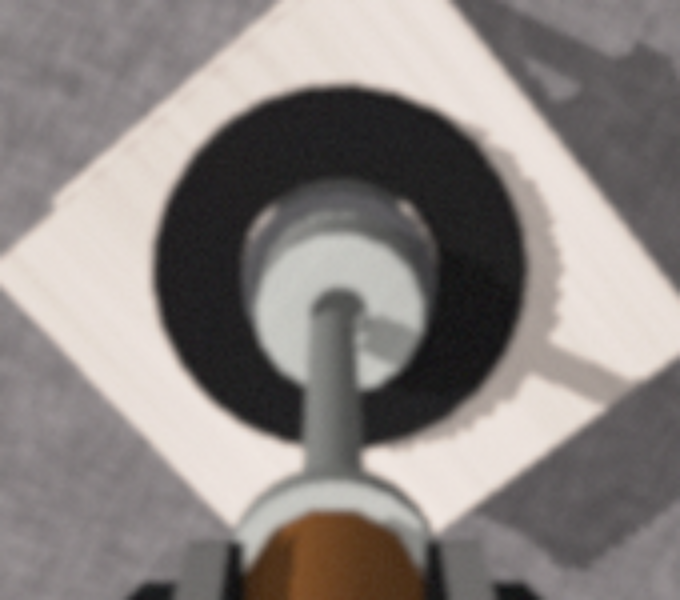

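The rod tip hangs just over the bore, about 6 crop pixels (1.3 mm) left of the mouth centre at (340,310), so I correct with ty of about +1.3.

```bash
python3 -m jog '[{"tx":0,"ty":1.3,"tz":3,"ax":0,"ay":0,"az":0,"jaw":1},{"tx":0,"ty":0,"tz":3,"ax":0,"ay":0,"az":0,"jaw":1},{"tx":0,"ty":0,"tz":3,"ax":0,"ay":0,"az":0,"jaw":1},{"tx":0,"ty":0,"tz":0,"ax":0,"ay":0,"az":0,"jaw":1}]';python3 -m jog '[{"tx":0,"ty":0,"tz":1.5,"ax":0,"ay":0,"az":0,"jaw":1},{"tx":0,"ty":0,"tz":1,"ax":0,"ay":0,"az":0,"jaw":1},{"tx":0,"ty":0,"tz":0,"ax":0,"ay":0,"az":0,"jaw":1}]';python3 -m jog '[{"tx":0,"ty":0,"tz":1,"ax":0,"ay":0,"az":0,"jaw":1},{"tx":0,"ty":0,"tz":1,"ax":0,"ay":0,"az":0,"jaw":1},{"tx":0,"ty":0,"tz":0,"ax":0,"ay":0,"az":0,"jaw":1}]'
```

```text
time_s: 7.95
eef_pos: [560.2, 152.8, 259.0]
ee_rot: [-0.0, 0.973, 0.232, -0.0]
force: [-0.5, 0.0, -2.2]
grip_width: 0.258
grip_force: 78.9
time_s: 8.32
eef_pos: [560.3, 152.8, 256.7]
ee_rot: [-0.0, 0.973, 0.232, -0.0]
force: [-0.4, 0.3, -1.4]
grip_width: 0.264
grip_force: 78.9
time_s: 8.7
eef_pos: [560.3, 152.8, 254.7]
ee_rot: [-0.0, 0.973, 0.232, -0.0]
force: [-0.5, 0.7, -1.8]
grip_width: 0.26
grip_force: 78.9
```

```bash
python3 -m jog '[{"tx":0,"ty":0,"tz":1,"ax":0,"ay":0,"az":0,"jaw":1},{"tx":0,"ty":0,"tz":1,"ax":0,"ay":0,"az":0,"jaw":1},{"tx":0,"ty":0,"tz":0,"ax":0,"ay":0,"az":0,"jaw":1}]';python3 -m jog '[{"tx":0,"ty":0,"tz":1,"ax":0,"ay":0,"az":0,"jaw":1},{"tx":0,"ty":0,"tz":1,"ax":0,"ay":0,"az":0,"jaw":1},{"tx":0,"ty":0,"tz":0,"ax":0,"ay":0,"az":0,"jaw":1}]'
```

```text
time_s: 9.07
eef_pos: [560.3, 152.8, 252.7]
ee_rot: [-0.0, 0.973, 0.232, -0.0]
force: [-0.7, 0.1, -1.8]
grip_width: 0.263
grip_force: 78.9
time_s: 9.45
eef_pos: [560.3, 152.8, 250.7]
ee_rot: [-0.0, 0.973, 0.232, -0.0]
force: [-0.3, 0.2, -2.1]
grip_width: 0.262
grip_force: 78.9
```

It is in the bore with no contact force, so I continue down.

```bash
J='' ; python3 -m jog '[{"tx":0,"ty":0,"tz":3,"ax":0,"ay":0,"az":0,"jaw":1},{"tx":0,"ty":0,"tz":3,"ax":0,"ay":0,"az":0,"jaw":1},{"tx":0,"ty":0,"tz":3,"ax":0,"ay":0,"az":0,"jaw":1},{"tx":0,"ty":0,"tz":3,"ax":0,"ay":0,"az":0,"jaw":1},{"tx":0,"ty":0,"tz":3,"ax":0,"ay":0,"az":0,"jaw":1}]';python3 -m jog '[{"tx":0,"ty":0,"tz":4,"ax":0,"ay":0,"az":0,"jaw":1},{"tx":0,"ty":0,"tz":4,"ax":0,"ay":0,"az":0,"jaw":1},{"tx":0,"ty":0,"tz":4,"ax":0,"ay":0,"az":0,"jaw":1},{"tx":0,"ty":0,"tz":4,"ax":0,"ay":0,"az":0,"jaw":1},{"tx":0,"ty":0,"tz":3,"ax":0,"ay":0,"az":0,"jaw":1}]'
```

```text
time_s: 10.07
eef_pos: [560.3, 152.8, 235.6]
ee_rot: [-0.0, 0.973, 0.232, -0.0]
force: [0.8, 0.6, -0.9]
grip_width: 0.255
grip_force: 78.9
time_s: 10.7
eef_pos: [560.3, 152.8, 216.5]
ee_rot: [-0.0, 0.973, 0.232, -0.0]
force: [0.0, -0.7, -1.5]
grip_width: 0.26
grip_force: 78.9
```

Tip at about 99 mm; the slug's top is next. I take slow steps from here.

```bash
python3 -m jog '[{"tx":0,"ty":0,"tz":1.5,"ax":0,"ay":0,"az":0,"jaw":1},{"tx":0,"ty":0,"tz":1.5,"ax":0,"ay":0,"az":0,"jaw":1},{"tx":0,"ty":0,"tz":1.5,"ax":0,"ay":0,"az":0,"jaw":1},{"tx":0,"ty":0,"tz":1.5,"ax":0,"ay":0,"az":0,"jaw":1}]';python3 -m jog '[{"tx":0,"ty":0,"tz":1,"ax":0,"ay":0,"az":0,"jaw":1},{"tx":0,"ty":0,"tz":1,"ax":0,"ay":0,"az":0,"jaw":1},{"tx":0,"ty":0,"tz":1,"ax":0,"ay":0,"az":0,"jaw":1}]'; python3 -m jog '[{"tx":0,"ty":0,"tz":1,"ax":0,"ay":0,"az":0,"jaw":1},{"tx":0,"ty":0,"tz":1,"ax":0,"ay":0,"az":0,"jaw":1},{"tx":0,"ty":0,"tz":1,"ax":0,"ay":0,"az":0,"jaw":1}]'
```

```text
time_s: 11.2
eef_pos: [560.3, 152.8, 210.8]
ee_rot: [0.0, 0.973, 0.232, 0.0]
force: [-0.1, -0.1, -0.7]
grip_width: 0.262
grip_force: 78.9
time_s: 11.58
eef_pos: [560.3, 152.7, 207.7]
ee_rot: [0.0, 0.973, 0.232, 0.0]
force: [-0.1, -0.3, -0.5]
grip_width: 0.263
grip_force: 78.9
time_s: 11.95
eef_pos: [560.5, 152.8, 205.5]
ee_rot: [0.0, 0.973, 0.232, 0.001]
force: [-1.0, -0.6, 6.5]
grip_width: 0.262
grip_force: 79.1
```

```bash
python3 -m jog '[{"tx":0,"ty":0,"tz":1,"ax":0,"ay":0,"az":0,"jaw":1},{"tx":0,"ty":0,"tz":1,"ax":0,"ay":0,"az":0,"jaw":1},{"tx":0,"ty":0,"tz":1,"ax":0,"ay":0,"az":0,"jaw":1}]'; python3 -m jog '[{"tx":0,"ty":0,"tz":1,"ax":0,"ay":0,"az":0,"jaw":1},{"tx":0,"ty":0,"tz":1,"ax":0,"ay":0,"az":0,"jaw":1},{"tx":0,"ty":0,"tz":1,"ax":0,"ay":0,"az":0,"jaw":1}]'
```

```text
time_s: 12.32
eef_pos: [560.8, 152.8, 203.2]
ee_rot: [0.0, 0.973, 0.232, 0.001]
force: [-0.4, -0.4, 8.3]
grip_width: 0.257
grip_force: 79.4
time_s: 12.7
eef_pos: [561.0, 152.7, 200.3]
ee_rot: [0.0, 0.973, 0.232, 0.001]
force: [-1.7, -0.1, 9.3]
grip_width: 0.259
grip_force: 79.5
```

```bash
python3 -m jog '[{"tx":0,"ty":0,"tz":1.2,"ax":0,"ay":0,"az":0,"jaw":1},{"tx":0,"ty":0,"tz":1.2,"ax":0,"ay":0,"az":0,"jaw":1},{"tx":0,"ty":0,"tz":1.2,"ax":0,"ay":0,"az":0,"jaw":1},{"tx":0,"ty":0,"tz":1.2,"ax":0,"ay":0,"az":0,"jaw":1},{"tx":0,"ty":0,"tz":1.2,"ax":0,"ay":0,"az":0,"jaw":1}]'; python3 -m jog '[{"tx":0,"ty":0,"tz":1.2,"ax":0,"ay":0,"az":0,"jaw":1},{"tx":0,"ty":0,"tz":1.2,"ax":0,"ay":0,"az":0,"jaw":1},{"tx":0,"ty":0,"tz":1.2,"ax":0,"ay":0,"az":0,"jaw":1},{"tx":0,"ty":0,"tz":1.2,"ax":0,"ay":0,"az":0,"jaw":1},{"tx":0,"ty":0,"tz":1.2,"ax":0,"ay":0,"az":0,"jaw":1}]'
```

```text
time_s: 13.32
eef_pos: [561.1, 152.7, 194.3]
ee_rot: [0.0, 0.973, 0.232, 0.002]
force: [-1.4, -0.7, 9.6]
grip_width: 0.26
grip_force: 79.5
time_s: 13.95
eef_pos: [561.1, 152.7, 188.2]
ee_rot: [0.0, 0.973, 0.232, 0.002]
force: [-0.2, -0.8, 8.4]
grip_width: 0.26
grip_force: 79.4
```

```bash
python3 -m jog '[{"tx":0,"ty":0,"tz":1.2,"ax":0,"ay":0,"az":0,"jaw":1},{"tx":0,"ty":0,"tz":1.2,"ax":0,"ay":0,"az":0,"jaw":1},{"tx":0,"ty":0,"tz":1.2,"ax":0,"ay":0,"az":0,"jaw":1},{"tx":0,"ty":0,"tz":1.2,"ax":0,"ay":0,"az":0,"jaw":1},{"tx":0,"ty":0,"tz":1.2,"ax":0,"ay":0,"az":0,"jaw":1}]'; python3 -m jog '[{"tx":0,"ty":0,"tz":1.2,"ax":0,"ay":0,"az":0,"jaw":1},{"tx":0,"ty":0,"tz":1.2,"ax":0,"ay":0,"az":0,"jaw":1},{"tx":0,"ty":0,"tz":1.2,"ax":0,"ay":0,"az":0,"jaw":1},{"tx":0,"ty":0,"tz":1.2,"ax":0,"ay":0,"az":0,"jaw":1},{"tx":0,"ty":0,"tz":1.2,"ax":0,"ay":0,"az":0,"jaw":1}]'
```

```text
time_s: 14.58
eef_pos: [560.7, 152.7, 181.4]
ee_rot: [0.0, 0.973, 0.232, 0.001]
force: [0.4, -0.2, -2.1]
grip_width: 0.26
grip_force: 79.2
time_s: 15.2
eef_pos: [560.3, 152.8, 174.7]
ee_rot: [-0.0, 0.973, 0.232, -0.0]
force: [-0.6, -0.2, -1.4]
grip_width: 0.262
grip_force: 79.2
```

The force dropped away, so the slug is free. I check the tray before withdrawing.

```bash
python3 - <<'E'
from h import *
c=shot("scene"); save(c,"s1.png")
for f in (find_in,place_of):
  for r in f("slug_center","scene")[:3]: print(r["conf"],r["centre"],dep(c,r["centre"]),atz(c,r["centre"],15))
cv2.imwrite("pics/s1c.png",cv2.resize(c["color"][170:290,270:400,::-1],None,fx=5,fy=5,interpolation=cv2.INTER_CUBIC))
E
```

```text
0.39 [334.6, 242.8] [612.84569129 130.21896273  97.02530397] [551.32627694 150.57650654  15.        ]
```

View pics/s1c.png

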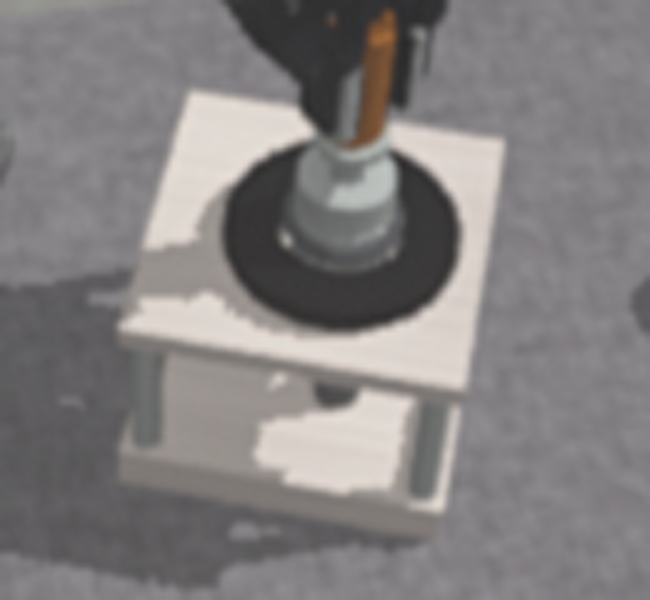

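A dark object shows under the plate at crop (335,392), which is full-image pixel (337,248). I check its depth to see whether it lies in the tray.

```bash
python3 - <<'E'
from h import *
np.set_printoptions(precision=0,suppress=True)
c=shot("scene")
for v in range(244,256,1): print(v,[ (int(c["color"][v,u].mean()),)+tuple(dep(c,(u,v)).round().astype(int)) for u in (332,335,337,340)])
E
```

```text
244 [(120, np.int64(614), np.int64(125), np.int64(96)), (129, np.int64(616), np.int64(130), np.int64(97)), (137, np.int64(616), np.int64(134), np.int64(97)), (159, np.int64(619), np.int64(139), np.int64(100))]
245 [(122, np.int64(614), np.int64(125), np.int64(93)), (121, np.int64(615), np.int64(131), np.int64(93)), (121, np.int64(618), np.int64(134), np.int64(96)), (126, np.int64(617), np.int64(140), np.int64(93))]
246 [(121, np.int64(550), np.int64(146), np.int64(3)), (109, np.int64(614), np.int64(131), np.int64(89)), (113, np.int64(618), np.int64(134), np.int64(92)), (118, np.int64(617), np.int64(140), np.int64(91))]
247 [(119, np.int64(554), np.int64(145), np.int64(5)), (85, np.int64(566), np.int64(148), np.int64(20)), (94, np.int64(569), np.int64(151), np.int64(23)), (108, np.int64(620), np.int64(139), np.int64(91))]
248 [(124, np.int64(557), np.int64(144), np.int64(6)), (77, np.int64(565), np.int64(148), np.int64(16)), (81, np.int64(567), np.int64(152), np.int64(17)), (96, np.int64(569), np.int64(158), np.int64(18))]
249 [(133, np.int64(559), np.int64(144), np.int64(5)), (76, np
[... 673 characters left out ...]
(568), np.int64(152), np.int64(4)), (215, np.int64(570), np.int64(158), np.int64(5))]
253 [(213, np.int64(570), np.int64(141), np.int64(6)), (214, np.int64(570), np.int64(147), np.int64(5)), (217, np.int64(571), np.int64(151), np.int64(6)), (218, np.int64(573), np.int64(157), np.int64(6))]
254 [(214, np.int64(572), np.int64(141), np.int64(5)), (216, np.int64(573), np.int64(147), np.int64(6)), (217, np.int64(574), np.int64(151), np.int64(6)), (217, np.int64(575), np.int64(157), np.int64(5))]
255 [(213, np.int64(574), np.int64(140), np.int64(5)), (213, np.int64(575), np.int64(146), np.int64(6)), (213, np.int64(576), np.int64(150), np.int64(5)), (215, np.int64(579), np.int64(156), np.int64(7))]
```

The slug is on the tray floor at z of about 6 mm. Now I withdraw straight up.

```bash
python3 -m jog '[{"tx":0,"ty":0,"tz":-10,"ax":0,"ay":0,"az":0,"jaw":1},{"tx":0,"ty":0,"tz":-15,"ax":0,"ay":0,"az":0,"jaw":1},{"tx":0,"ty":0,"tz":-20,"ax":0,"ay":0,"az":0,"jaw":1},{"tx":0,"ty":0,"tz":-20,"ax":0,"ay":0,"az":0,"jaw":1},{"tx":0,"ty":0,"tz":-20,"ax":0,"ay":0,"az":0,"jaw":1}]'; python3 -m jog '[{"tx":0,"ty":0,"tz":-20,"ax":0,"ay":0,"az":0,"jaw":1},{"tx":0,"ty":0,"tz":-30,"ax":0,"ay":0,"az":0,"jaw":1},{"tx":0,"ty":0,"tz":0,"ax":0,"ay":0,"az":0,"jaw":1},{"tx":0,"ty":0,"tz":0,"ax":0,"ay":0,"az":0,"jaw":1}]'; python3 - <<'E'
from h import *
to([488,-200,310])
E
```

```text
time_s: 16.02
eef_pos: [560.4, 152.8, 261.8]
ee_rot: [0.0, 0.973, 0.232, 0.001]
force: [-0.3, -0.3, -2.7]
grip_width: 0.261
grip_force: 79.2
time_s: 16.52
eef_pos: [560.0, 152.7, 309.1]
ee_rot: [-0.0, 0.973, 0.232, -0.001]
force: [1.0, 0.1, -1.8]
grip_width: 0.261
grip_force: 79.1
tcp [560.  152.7 309.1] zax [-1.e-03 -1.e-04 -1.e+00] heading 0.468 shift [-223.3  282.4   -0.8] az None
```

```bash
python3 -m jog '[{"tx":-35,"ty":40,"tz":0,"ax":0,"ay":0,"az":0,"jaw":1},{"tx":-40,"ty":48,"tz":0,"ax":0,"ay":0,"az":0,"jaw":1},{"tx":-40,"ty":48,"tz":0,"ax":0,"ay":0,"az":0,"jaw":1},{"tx":-40,"ty":48,"tz":0,"ax":0,"ay":0,"az":0,"jaw":1},{"tx":-40,"ty":48,"tz":0,"ax":0,"ay":0,"az":0,"jaw":1}]'; python3 -m jog '[{"tx":-22,"ty":48,"tz":10,"ax":0,"ay":0,"az":0,"jaw":1},{"tx":0,"ty":0,"tz":10,"ax":0,"ay":0,"az":0,"jaw":1},{"tx":0,"ty":0,"tz":0,"ax":0,"ay":0,"az":0,"jaw":1},{"tx":0,"ty":0,"tz":0,"ax":0,"ay":0,"az":0,"jaw":1},{"tx":0,"ty":0,"tz":0,"ax":0,"ay":0,"az":0,"jaw":1}]'; cat >> h.py <<'E'
from scipy.optimize import least_squares
def rod(c,t):
    Q=cloud(c,(200,345,130,300))
    a=Q[(Q[:,2]>t[2]-116)&(Q[:,2]<t[2]-30)&(np.hypot(Q[:,0]-t[0],Q[:,1]-t[1])<12)]
    f=lambda p:np.hypot(a[:,0]-p[0],a[:,1]-p[1])-5
    return least_squares(f,t[:2],loss="soft_l1",f_scale=.5).x
E
python3 - <<'E'
from h import *
to([488,-200,290]); c=shot("wrist"); t=pose()[:3,3]; print("rod",rod(c,t),"off",rod(c,t)-t[:2])
cv2.imwrite("pics/w5.png",cv2.resize(c["color"][40:240,190:350,::-1],None,fx=3,fy=3,interpolation=cv2.INTER_CUBIC))
np.savez("c5.npz",W=c["W"],**{k:c[k] for k in("depth","fx","fy","cx","cy","k1","color")})
s=sense(); print(s["force"],s["wrist_torque"])
E
```

```text
time_s: 17.15
eef_pos: [489.8, -143.9, 308.8]
ee_rot: [-0.001, 0.973, 0.232, -0.001]
force: [1.1, -0.6, -1.4]
grip_width: 0.258
grip_force: 79.1
time_s: 17.77
eef_pos: [493.1, -194.2, 290.3]
ee_rot: [0.0, 0.973, 0.232, 0.0]
force: [0.2, 0.4, -1.4]
grip_width: 0.259
grip_force: 79.1
tcp [ 493.1 -194.2  290.3] zax [ 6.e-04 -4.e-04 -1.e+00] heading 0.469 shift [-7.2  2.9  0.3] az None
rod [ 491.14224008 -194.6546239 ] off [-1.9542116  -0.34313189]
[-0.70544563  0.77972547 -1.33589868] [0.04374968 0.02788401 0.00676425]
```

View pics/w5.png

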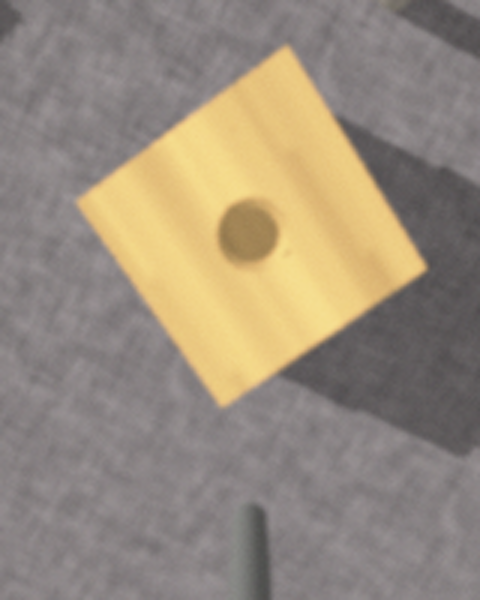

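The rack hole is at crop (249,232), which is pixel (273,117.3). The rod tip is at crop (253,510).

```bash
python3 - <<'E'
from h import *
c=dict(np.load("c5.npz")); c["k1"]=float(c["k1"])
h=atz(c,(272.8,117),114); print(h); p=h[:2]+[1.95,0.4]; print(p); to([p[0],p[1],248]); to([559.3,-162.4,248])
E
```

```text
[ 558.68579214 -160.16760479  114.        ]
[ 560.63579214 -159.76760479]
tcp [ 493.1 -194.3  290.2] zax [ 6.e-04 -4.e-04 -1.e+00] heading 0.469 shift [75.8 -0.3 42.2] az None
tcp [ 493.1 -194.3  290.2] zax [ 6.e-04 -4.e-04 -1.e+00] heading 0.469 shift [73.5  1.4 42.2] az None
```

```bash
python3 -m jog '[{"tx":35,"ty":0,"tz":10,"ax":0,"ay":0,"az":0,"jaw":1},{"tx":30,"ty":0,"tz":12,"ax":0,"ay":0,"az":0,"jaw":1},{"tx":10.5,"ty":0,"tz":18,"ax":0,"ay":0,"az":0,"jaw":1},{"tx":0,"ty":0,"tz":0,"ax":0,"ay":0,"az":0,"jaw":1},{"tx":0,"ty":0,"tz":0,"ax":0,"ay":0,"az":0,"jaw":1}]'; python3 - <<'E'
from h import *
to([560.6,-159.8,240]); s=sense(); print(s["force"])
c=shot("wrist"); t=pose()[:3,3]; print("rod",rod(c,t))
E
```

```text
time_s: 18.45
eef_pos: [559.8, -161.4, 250.4]
ee_rot: [0.0, 0.973, 0.232, 0.0]
force: [-0.0, 0.0, -1.2]
grip_width: 0.261
grip_force: 79.1
tcp [ 559.8 -161.4  250.4] zax [ 5.e-04 -5.e-04 -1.e+00] heading 0.467 shift [ 1.4 -1.1 10.4] az None
[-0.01294648  0.04574779 -1.20994892]
rod [ 557.82500042 -161.92583698]
```

```bash
python3 -m jog '[{"tx":0.8,"ty":-1.1,"tz":8,"ax":0,"ay":0,"az":0,"jaw":1},{"tx":0,"ty":0,"tz":4,"ax":0,"ay":0,"az":0,"jaw":1},{"tx":0,"ty":0,"tz":4,"ax":0,"ay":0,"az":0,"jaw":1},{"tx":0,"ty":0,"tz":4,"ax":0,"ay":0,"az":0,"jaw":1},{"tx":0,"ty":0,"tz":0,"ax":0,"ay":0,"az":0,"jaw":1}]';python3 -m jog '[{"tx":0,"ty":0,"tz":4,"ax":0,"ay":0,"az":0,"jaw":1},{"tx":0,"ty":0,"tz":4,"ax":0,"ay":0,"az":0,"jaw":1},{"tx":0,"ty":0,"tz":4,"ax":0,"ay":0,"az":0,"jaw":1},{"tx":0,"ty":0,"tz":0,"ax":0,"ay":0,"az":0,"jaw":1}]'
```

```text
time_s: 19.12
eef_pos: [560.4, -159.6, 229.4]
ee_rot: [-0.0, 0.973, 0.232, -0.0]
force: [0.0, 0.7, -2.5]
grip_width: 0.257
grip_force: 79.1
time_s: 19.62
eef_pos: [560.4, -159.6, 217.4]
ee_rot: [-0.0, 0.973, 0.232, -0.0]
force: [-0.3, 1.1, -2.0]
grip_width: 0.259
grip_force: 79.1
```

```bash
python3 -m jog '[{"tx":0,"ty":0,"tz":12,"ax":0,"ay":0,"az":0,"jaw":1},{"tx":0,"ty":0,"tz":18,"ax":0,"ay":0,"az":0,"jaw":1},{"tx":0,"ty":0,"tz":18,"ax":0,"ay":0,"az":0,"jaw":1},{"tx":0,"ty":0,"tz":18,"ax":0,"ay":0,"az":0,"jaw":1},{"tx":0,"ty":0,"tz":10,"ax":0,"ay":0,"az":0,"jaw":1}]';python3 -m jog '[{"tx":0,"ty":0,"tz":3,"ax":0,"ay":0,"az":0,"jaw":1},{"tx":0,"ty":0,"tz":1.5,"ax":0,"ay":0,"az":0,"jaw":1},{"tx":0,"ty":0,"tz":1,"ax":0,"ay":0,"az":0,"jaw":1},{"tx":0,"ty":0,"tz":0,"ax":0,"ay":0,"az":0,"jaw":1},{"tx":0,"ty":0,"tz":0,"ax":0,"ay":0,"az":0,"jaw":1}]'
```

```text
time_s: 20.25
eef_pos: [560.1, -159.4, 140.4]
ee_rot: [-0.001, 0.973, 0.232, -0.001]
force: [-0.6, 0.2, -1.1]
grip_width: 0.265
grip_force: 79.1
time_s: 20.88
eef_pos: [560.5, -159.7, 136.5]
ee_rot: [0.0, 0.973, 0.232, 0.0]
force: [-0.3, -0.5, -1.7]
grip_width: 0.264
grip_force: 79.1
```

```bash
python3 -m jog '[{"tx":0,"ty":0,"tz":1,"ax":0,"ay":0,"az":0,"jaw":1},{"tx":0,"ty":0,"tz":1,"ax":0,"ay":0,"az":0,"jaw":1},{"tx":0,"ty":0,"tz":0.7,"ax":0,"ay":0,"az":0,"jaw":1},{"tx":0,"ty":0,"tz":0,"ax":0,"ay":0,"az":0,"jaw":1}]'; python3 -m jog '[{"tx":0,"ty":0,"tz":0.5,"ax":0,"ay":0,"az":0,"jaw":1},{"tx":0,"ty":0,"tz":0,"ax":0,"ay":0,"az":0,"jaw":1}]'
```

```text
time_s: 21.38
eef_pos: [560.5, -159.6, 133.5]
ee_rot: [-0.0, 0.973, 0.232, -0.0]
force: [0.3, -0.2, -1.6]
grip_width: 0.264
grip_force: 79.1
time_s: 21.62
eef_pos: [560.5, -159.6, 133.3]
ee_rot: [0.0, 0.973, 0.232, 0.0]
force: [-0.7, 0.2, 1.3]
grip_width: 0.259
grip_force: 79.1
```

The collar is seated, so I release.

```bash
python3 -m jog '[{"tx":0,"ty":0,"tz":0,"ax":0,"ay":0,"az":0,"jaw":0.3},{"tx":0,"ty":0,"tz":0,"ax":0,"ay":0,"az":0,"jaw":0},{"tx":0,"ty":0,"tz":0,"ax":0,"ay":0,"az":0,"jaw":-0.4},{"tx":0,"ty":0,"tz":0,"ax":0,"ay":0,"az":0,"jaw":-0.4},{"tx":0,"ty":0,"tz":0,"ax":0,"ay":0,"az":0,"jaw":-0.4}]' 30; python3 -m jog '[{"tx":-2,"ty":0,"tz":-15,"ax":0,"ay":0,"az":0,"jaw":-0.4},{"tx":0,"ty":0,"tz":-40,"ax":0,"ay":0,"az":0,"jaw":-0.4},{"tx":0,"ty":0,"tz":-50,"ax":0,"ay":0,"az":0,"jaw":-0.4},{"tx":-30,"ty":0,"tz":-50,"ax":0,"ay":0,"az":0,"jaw":-0.4},{"tx":-40,"ty":0,"tz":0,"ax":0,"ay":0,"az":0,"jaw":-0.4}]';python3 -m jog '[{"tx":0,"ty":0,"tz":0,"ax":0,"ay":0,"az":0,"jaw":-0.4},{"tx":0,"ty":0,"tz":0,"ax":0,"ay":0,"az":0,"jaw":-0.4},{"tx":0,"ty":0,"tz":0,"ax":0,"ay":0,"az":0,"jaw":-0.4},{"tx":0,"ty":0,"tz":0,"ax":0,"ay":0,"az":0,"jaw":-0.4}]'; python3 - <<'E'
from h import *
c=shot("wrist"); Q=cloud(c,(220,330,60,220)); print(disc(Q,172,181))
c=shot("scene"); save(c,"end.png")
E
```

```text
time_s: 22.25
eef_pos: [560.5, -159.6, 133.1]
ee_rot: [-0.0, 0.973, 0.232, 0.0]
force: [-0.3, -0.9, 0.7]
grip_width: 0.704
grip_force: 0.0
time_s: 22.88
eef_pos: [496.5, -192.8, 292.9]
ee_rot: [0.003, 0.973, 0.232, 0.003]
force: [0.4, -1.3, -1.2]
grip_width: 0.704
grip_force: 0.0
time_s: 23.38
eef_pos: [496.6, -191.8, 287.8]
ee_rot: [-0.0, 0.973, 0.232, -0.0]
force: [0.3, 0.4, -0.6]
grip_width: 0.699
grip_force: 0.0
(738, array([ 558.6, -160.1,  175.5]), (558.4, -160.4, 12.0))
```

View pics/end.png

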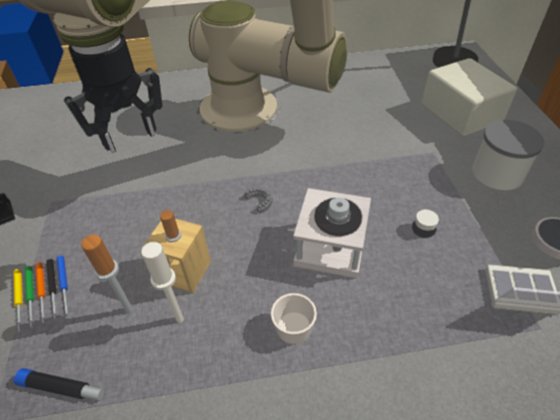

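The rod hangs in the rack at (170,225) with its top at 175.5 mm. The slug is in the tray at (337,248), and the cup, model, jar and look-alikes are where they were.

```bash
python3 -c "
from rig import finish_job
print(finish_job())"
```

```text
the job is handed in; nothing more can be done
None
```

The slug was pushed out into the catch tray at about 10 N, well short of the sleeve's stop; the rod hangs back in its rack, the bystanders are where they were, and the job was handed in at about 23.5 s.

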